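Pack the sampling spatula into its carrying tray

TASK

Pack the spatula for carrying: lay it flat on the floor of its recess in the white tray, with the end of its blade tucked in under the yellow bridge and its handle all the way down in the narrow slot. Then swing the aluminium bar round the steel post, sliding it on the tray's deck without lifting it off, until it lies straight across the handle slot between the post and the red stop. Leave the vials, dishes, bottle and beaker standing where they are.

Things in the scene. Friction and masses are not known exactly. Their poses are not given: they have to be found in the camera images.
- tray: White tray fixed to the bench. Origin on the bench under the recess's middle line; x along the recess from bridge (-x) to handle slot (+x), y left, z up. In mm: outline x -105..160, y -110..110; deck z 32; black recess floor z 6. Recess, upright walls, symmetric about y = 0: blade bay x -92..-25, 51 wide; finger well x -25..45, 100 wide; handle slot x 45..95, 25 wide.
- bridge (a point): Middle of the top of the rigid yellow bridge over the end of the blade bay: tray x -92..-70 mm, full width of the bay, z 26..32 mm, a 20 mm high gap below. With it the recess is too short for the spatula to go in level: blade first, tilted some 15 to 20 degrees, then handle down. Axes as the tray's.
- handle_slot (a point): Tray (70, 0, 32) mm: middle of the 25 mm wide handle slot, at deck height, where the bar crosses it when closed. Axes as the tray's.
- stop (a point): Red stop block fixed on the deck, tray x 40.5..56.5, y -108..-74 mm, 16 mm high; this point is the foot of the middle of its +x face, tray (56.5, -91, 32) mm. Axes as the tray's.
- recess_end (a point): Middle of the foot of the end wall under the bridge: tray (-92, 0, 6) mm. Axes as the tray's.
- post (a point): Foot of the steel pivot post, 14 mm diameter, 22 mm tall, fixed on the deck at tray (90.5, 60, 32) mm. A white lip 12 mm high at tray x 55..85, y 105..110 mm keeps the bar from sliding off. Axes as the tray's.
- spatula: Flat sampling spatula, 180 mm long, 0.14 kg, lying on the bench: steel blade 60 x 44 x 5 mm (x -90..-30 mm), green plastic handle 120 long, 18 wide, 14 high (x -30..90 mm). Undersides flush. Origin: middle of the underside; x points from the blade to the handle's end, y across, z up. It balances near its origin; the handle is gripped across y. In the tray its x points along the tray's x.
- blade_tip (a point): Middle of the blade's front edge, on the underside, spatula (-90, 0, 0) mm. Seated: tray x about -92 to -85 mm, z 6 mm.
- handle_end (a point): Middle of the handle's rear end, on the underside, spatula (90, 0, 0) mm. Seated: z 6 mm in the tray.
- bar: Loose aluminium bar 190 x 24 x 14 mm, 0.16 kg, flat on the deck, slides by friction. Lies along its own y, +25..-165 mm; origin on the underside's centre line. Starts beside the post, on its -x side, orange end swung out to tray +x by 50 to 65 degrees. Closed: parallel to tray y, centre line at tray x 70 mm, origin at tray y 35..95 mm, post on its +x side, stop on its -x side (3 mm play).
- bar_free_end (a point): Middle of the bar's orange free end, on the underside, bar (0, -165, 0) mm. To close the bar it moves towards tray -x until the bar meets the stop, while the post holds the other end back. Axes as the bar's.
- vial_teal: Upright 25 mm diameter glass sample vial, 62 mm tall, green cap, standing near the handle. Origin under its centre.
- vial_white: Upright 25 mm diameter glass sample vial, 62 mm tall, white cap, standing near the blade. Origin under its centre.
- vial_red: Upright 25 mm diameter glass sample vial, 62 mm tall, red cap, standing on the tray's deck at about tray (-75, 85) mm. Origin under its centre.
- dish_dark: Covered glass petri dish, 92 mm diameter, 18 mm high, grey inside. Origin under its centre.
- dish_sand: Covered glass petri dish, 92 mm diameter, 18 mm high, tan inside. Origin under its centre.
- reagent: Brown glass bottle, 64 mm diameter, 130 mm tall. Origin under its centre.
- beaker: Empty glass beaker, 68 mm diameter, 90 mm tall. Origin under its centre.
Things that resemble listed ones, but are neither listed nor needed, are in the scene too. Leave any brown look-alike of the spatula alone.

How it is judged:
On the way, in this order (a step that is already met when the one before it is completed fails the run):
1. the spatula lies flat in its recess, blade end under the bridge, handle down in the slot (x of blade_tip in the frame of tray between -0.0945 and -0.081 m and y of blade_tip in the frame of tray between -0.006 and 0.006 m and z of blade_tip in the frame of tray between 0.002 and 0.01 m and z of handle_end in the frame of tray between 0.002 and 0.01 m and y of handle_end in the frame of tray between -0.006 and 0.006 m and angle between spatula's own z axis and vertical below 0.06 rad), for 0.2 s.
2. the bar lies straight across the handle slot, between post and stop (x of bar in the frame of tray between 0.064 and 0.076 m and x of bar_free_end in the frame of tray between 0.064 and 0.076 m and y of bar in the frame of tray between 0.035 and 0.095 m and z of bar in the frame of tray between 0.028 and 0.036 m and z of bar_free_end in the frame of tray between 0.028 and 0.036 m), for 0.2 s.
At the end, for the whole second after the job is handed in: Spatula at rest on the recess floor: both ends within 4 mm of floor height and 6 mm of the middle line, level within 0.06 rad, blade edge within 11 mm of the end wall. Bar at rest flat on the deck: origin and free end within 6 mm of the line at tray x 70 mm, origin at tray y 35 to 95 mm (all of step 1 and all of step 2 and linear speed of each of spatula, bar below 0.02 m/s); the robot touches nothing.
It fails at once if the bar is lifted off the deck (an end more than 15 mm up) (z of any of bar, bar_free_end in the frame of tray above 0.047 m).
It fails at once if a vial, dish, the bottle or the beaker is knocked over or moved more than 25 mm (distance of any of vial_teal, vial_white, vial_red, dish_dark, dish_sand, reagent, beaker from where it was at the start of the episode above 0.025 m or angle between any of vial_teal, vial_white, vial_red, dish_dark, dish_sand, reagent, beaker's own z axis and vertical above 0.5 rad).
It also fails if it takes over 54 s, if anything falls off the work surface, if the arm or the gripper's body presses on something with over 40 N, if the wrist force passes 120 N, or if a joint passes its speed limit or range.

ROBOT

A 7-joint arm with a two-finger parallel gripper is mounted at the origin on the work surface. World frame = base frame: x ahead of the robot, y to its left, z up, the work surface at z = 0. Lengths are in m, angles in rad, forces in N, time in s.
With the tool pointing down it reaches from about 0.35 to 0.9 m from the base axis. Payload 8.1 kg.
Tool frame: the origin (TCP) lies on the centre line of the jaws, within the pads' length; the fingertips stand 25 mm ahead of it and the grasp point (between the pads) lies 6 mm ahead of it; z points along the fingers, y is the line along which they close (so a half turn about z gives the same grasp; the last joint's range is limited). The gripper opens to 92 mm and grips with 3 to 60 N. Pads are 19 mm wide; open, the fingers measure 130 mm over their backs; the gripper's body (75 mm by 190 mm) begins 47 mm behind the grasp point.
Start: joints at [-0.103, 0.434, 0.025, 1.573, -0.012, 1.134, -0.075], TCP at [0.625, -0, 0.252] pointing down, gripper open.
Joint ranges: [-2.62, 2.62], [-0.44, 2.09], [-1.27, 1.32], [0.08, 2.57], [-1.32, 4.46], [0.12, 2], [-2.74, 2.74]. Speed limits (rad/s): [2.22, 2.22, 3.01, 3.01, 3.14, 3.14, 3.14].

INTERFACE

Orientations are given as a 3x3 rotation matrix whose columns are the frame's x, y, z axes.
In Python, from bench import bot gives the robot as it stands.
- The arm moves only by the tool move_arm, never from a script. Its argument "moves" is text: rows parted by semicolons, each of 4 numbers parted by spaces: the shift along the world's x, y, z in cm, then the turn about the world's z in rad. In form: tx ty tz turn; .... A call has 1 to 12 rows; each row is the pose to reach, as a shift and turn from the pose commanded when the call began; what a row does not reach only later rows make up. A row lasts 1/8 s, in which the tool goes at most 62.5 mm and 10.7 degrees, less where a joint would pass 70% of its speed; a pose out of reach is approached as far as the arm can. A call with a gripper value outside its range is refused whole. "gripper" is the gripper command: -1 is shut, 1 is fully open, values between are in proportion, set as the call begins (left out, the last holds). The fingers move at their own pace and stop on an object; "squeeze" is the grip in N (left out, the last holds). Time passes only in rows, so rows that repeat a pose let the fingers close. It gives the time, the measured TCP pose, the force, the opening and the grip force at its end, in the units of the state.
- bot.get_obs(): the state, without advancing time (a new reading comes with each control period).
- bot.capture(name): name is "scene" or "side" or "wrist"; returns a dict with "pixels" (480x640x3 uint8, blue, green, red), "vfov" (degrees; the focal length in pixels is half the picture's height over the tangent of half this angle, whatever the lens; pixels are square), "cx", "cy" (the principal point, pixels), "pose" (4x4, takes a point from camera to world coordinates). Camera axes: x right, y down, z forward; pixel columns grow to the right and rows downward; lengths in m; the calibration is good to about 2 mm. A picture is of the moment at which its call begins. There is no depth.
- bot.sign_off(): hands the job in; it is judged then, once.
The state is a dict: "t": time; "joint_positions": joint angles; "dq": joint speeds; "joint_torque": joint torques, N m; "position": TCP position; "tool_rot": TCP orientation; "wrist_force": force on the tool from outside, world axes, zero at the start; "wrist_torque": the same for the moment, N m; "grip_width": finger opening in m; "gripper_force": force on a finger pad.
Only numpy, scipy, OpenCV 4.12 (cv2) and the standard library are available. Lean on these libraries where they do the work, as an engineer would, in place of code of your own. Each camera call takes 0.05 s, during which the arm holds its last target. There are 200 camera calls.

## Working session

There is one attempt and no reset: what is moved stays moved. The work goes in short steps, Python scripts to look and compute and a tool call to move; the robot and the scene stay as the last step left them, time stands still between calls to the robot, and variables do not carry over. Pictures are saved under pics/ and viewed, at most 10 in all, crops included, and the job is handed in when it is done.

Besides the shell and the picture viewer there is one more tool, called after ">>>" by a JSON object that holds its "op" and its "data". move_arm: Moves the arm, as the interface text tells. Its arguments: {"type":"object","properties":{"moves":{"type":"string"},"gripper":{"type":"number"},"squeeze":{"type":"number"}},"required":["moves"]}

```bash
mkdir -p pics; ls; cat > h.py <<'E'
import numpy as np, cv2
from bench import bot
def K(c):
    f=240/np.tan(np.radians(c["vfov"])/2); return f,c["cx"],c["cy"]
def proj(c,P):
    P=np.atleast_2d(P); T=np.linalg.inv(c["pose"]); q=P@T[:3,:3].T+T[:3,3]; f,cx,cy=K(c)
    return np.c_[f*q[:,0]/q[:,2]+cx, f*q[:,1]/q[:,2]+cy]
def back(c,uv,z):
    uv=np.atleast_2d(np.array(uv,float)); f,cx,cy=K(c)
    d=np.c_[(uv[:,0]-cx)/f,(uv[:,1]-cy)/f,np.ones(len(uv))]@c["pose"][:3,:3].T
    o=c["pose"][:3,3]; return o+d*((z-o[2])/d[:,2])[:,None]
E
python3 - <<'E'
from h import *
import pickle
cs={}
for n in ("scene","side","wrist"):
    c=bot.capture(n); cs[n]=c; cv2.imwrite(f"pics/{n}0.png",c["pixels"]); print(n,c["vfov"],c["cx"],c["cy"],np.round(c["pose"],3).tolist())
pickle.dump(cs,open("c0.pkl","wb"))
E
```

```text
pics
scene 48.218419593575135 318.6822608344979 240.31828815579328 [[-0.884, 0.304, -0.355, 0.941], [0.467, 0.569, -0.677, 0.775], [-0.004, -0.764, -0.645, 0.827], [0.0, 0.0, 0.0, 1.0]]
side 53.77274724564668 330.48212057194417 244.46714741416537 [[0.788, -0.435, 0.435, 0.034], [-0.615, -0.578, 0.537, -0.627], [0.018, -0.691, -0.723, 0.882], [0.0, 0.0, 0.0, 1.0]]
wrist 58.8170600937207 316.9961786179473 237.7156865468599 [[1.0, -0.001, -0.002, 0.624], [-0.001, -0.963, -0.27, 0.073], [-0.002, 0.27, -0.963, 0.384], [0.0, 0.0, 0.0, 1.0]]
```

View pics/scene0.png

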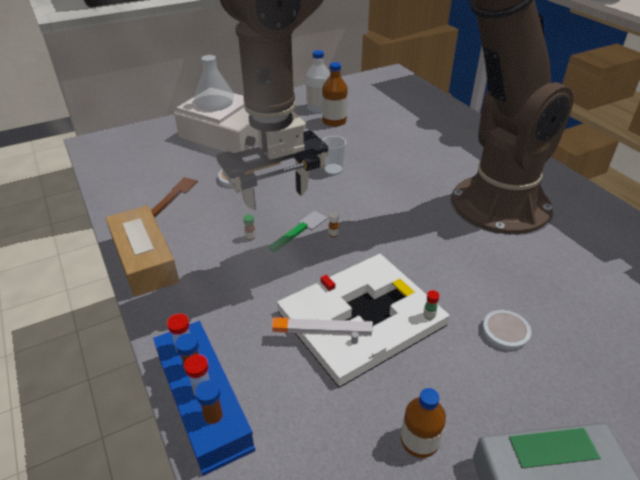

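View pics/side0.png

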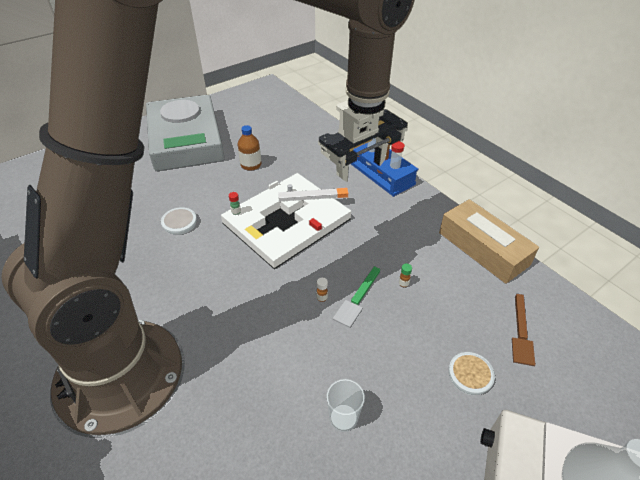

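Scene shows the tray at (363,315), the green spatula at (300,231), its brown look-alike at (175,195). Side shows the green spatula at (358,297), the brown one at (522,330), the tray at (287,218) and the bar with its orange end at (342,193). Candidates for the spatula are green (358,297) and brown (522,330), and I choose the green one. I'll check that in crops.

```bash
python3 - <<'E'
import pickle,cv2
cs=pickle.load(open("c0.pkl","rb"))
for n,x,y,w,h,s in (("side",210,165,220,165,3.6),("scene",235,200,220,185,3.2)):
    p=cs[n]["pixels"][y:y+h,x:x+w]; p=cv2.resize(p,None,fx=s,fy=s,interpolation=cv2.INTER_CUBIC)
    for k in range(0,w,20): cv2.line(p,(int(k*s),0),(int(k*s),6),(255,0,255),1); cv2.putText(p,str(x+k),(int(k*s),18),0,.4,(255,0,255),1)
    for k in range(0,h,20): cv2.line(p,(0,int(k*s)),(6,int(k*s)),(255,0,255),1); cv2.putText(p,str(y+k),(8,int(k*s)+4),0,.4,(255,0,255),1)
    cv2.imwrite(f"pics/{n}0c.png",p)
E
```

```text
(no output)
```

View pics/side0c.png

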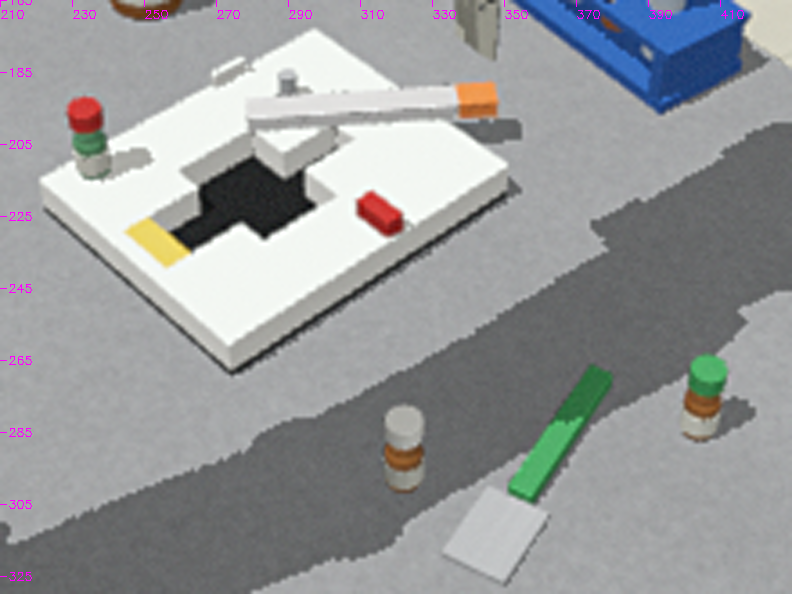

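View pics/scene0c.png

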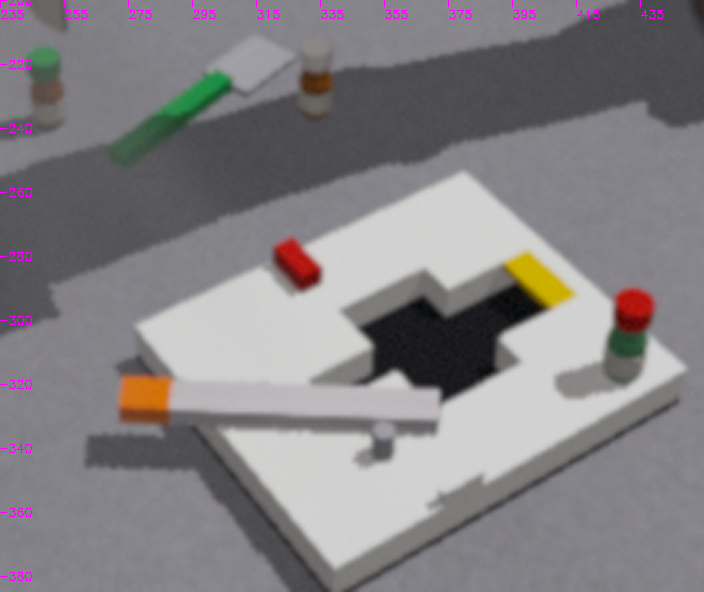

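The crops confirm the green-handled spatula with steel blade. Side has its blade around (347,313) and handle end around (376,268). The red stop is at (315,224), the post at (290,187) and the bar's orange end at (342,193).

```bash
cat > fit.py <<'E'
from h import *
import pickle
from scipy.optimize import least_squares
def S(l): return [(210+x/3.6,165+y/3.6) for x,y in l]
def C(l): return [(235+x/3.2,200+y/3.2) for x,y in l]
def place(p,L):
    L=np.atleast_2d(L); c,s=np.cos(p[2]),np.sin(p[2]); z=p[3] if len(p)>3 else 0
    return np.c_[p[0]+c*L[:,0]-s*L[:,1], p[1]+s*L[:,0]+c*L[:,1], L[:,2]+z]
def fit(data,p0,ext=()):
    def r(p):
        return np.concatenate([(proj(c,place(np.r_[p,ext],L))-uv).ravel() for c,L,uv in data])
    s=least_squares(r,p0,loss='soft_l1',f_scale=1.5); return s.x,np.round(r(s.x).reshape(-1,2),1).tolist()
if __name__=="__main__":
    cs=pickle.load(open("c0.pkl","rb")); sd,sc=cs["side"],cs["scene"]
    T=np.array([[-105,110,32],[160,110,32],[160,-110,32],[-105,-110,32]])/1000
    side=S([(40,183),(317,28),(507,165),(230,347)]); scene=C([(686,368),(335,570),(136,327),(463,172)])
    # init
    P=back(sc,scene,.032); m=P.mean(0); d=P[1]-P[0]
    yaw=np.arctan2(d[1],d[0]); 
    tray,res=fit([(sd,T,side),(sc,T,scene)],[m[0],m[1],yaw]); print("tray",tray,res)
    B=np.array([[-90,-22,5],[-90,22,5],[-30,-22,5],[-30,22,5],[90,-9,14],[90,9,14]])/1000
    H=back(sc,C([(250,66),(120,154)]),.005); d=H[1]-H[0]; m=H.mean(0)
    # spatula in side: blade front corners (443,552),(505,582); x points up-right
    side=S([(505,582),(443,552),(548,513),(487,487),(611,372),(590,366)])
    scene=C([(253,37),(298,57),(206,70),(248,95),(112,150),(128,160)])
    sp,res=fit([(sd,B,side),(sc,B,scene)],[m[0],m[1],np.arctan2(d[1],d[0])]); print("spat",sp,res)
    # bar top corners: [x,y]: +25 end, -165 end
    c=back(sc,C([(120,393),(441,405)]),.046); d=c[0]-c[1]; u=d/np.linalg.norm(d); o=c[1]+u*.025
    yb=np.arctan2(d[1],d[0])+np.pi/2
    Bt=np.array([[0,25,14],[0,-165,14]])/1000
    bar,res=fit([(sd,Bt,S([(248,110),(496,93)])),(sc,Bt,C([(440,404),(120,394)]))],[o[0],o[1],yb],[.032]); print("bar",bar,np.degrees(yb),res)
    out={}
    for n,p,z in(("vial_teal",(405.5,286),0),("vial_white",(322,300),0),("vial_red",(235.5,213),.032)):
        print(n,back(sd,p,z)[0].round(3))
    c,s=np.cos(tray[2]),np.sin(tray[2]); R=np.array([[c,s],[-s,c]])
    print("bar in tray",R@(bar[:2]-tray[:2]),np.degrees(bar[2]-tray[2]), "spat yaw-tray",np.degrees(sp[2]-tray[2]))
    print("handle slot",place(tray,[.07,0,.032]),"end",place(tray,[-.092,0,.006]))
    np.savez("p.npz",tray=tray,sp=sp,bar=bar)
E
python3 fit.py
```

```text
tray [0.49786199 0.16448846 0.10044704] [[-0.5, -1.1], [-1.1, -0.0], [0.2, -0.5], [-0.4, -0.8], [-0.0, -0.2], [-0.1, -0.5], [-0.8, -0.5], [-0.2, -0.4]]
spat [ 0.51763394 -0.14252618  0.4012772 ] [[-0.4, -0.2], [-0.7, -0.1], [-0.2, -0.3], [-0.4, -0.8], [-0.3, -0.4], [-1.2, -1.5], [-0.0, -1.2], [-0.6, -0.9], [-0.8, -0.2], [-0.2, -1.0], [-1.0, -1.2], [-0.3, -1.2]]
bar [0.56074206 0.2131181  1.03859019] 59.14672029264387 [[-0.7, -0.7], [-0.3, -0.8], [-0.4, -0.4], [-0.1, -0.5]]
vial_teal [ 0.625 -0.188  0.   ]
vial_white [ 0.441 -0.1    0.   ]
vial_red [0.417 0.246 0.032]
bar in tray [0.06743961 0.04207902] 53.75164340328111 spat yaw-tray 17.236298871134075
handle slot [[0.56750915 0.17150793 0.032     ]] end [[0.40632572 0.15526286 0.006     ]]
```

```bash
sed -i 's#(210+x/3.6,165+y/3.6)#(210+(x+.5)/3.6-.5,165+(y+.5)/3.6-.5)#; s#(235+x/3.2,200+y/3.2)#(235+(x+.5)/3.2-.5,200+(y+.5)/3.2-.5)#' fit.py; python3 fit.py; python3 - <<'E'
from fit import *
o=bot.get_obs(); print(o["position"],np.round(o["tool_rot"],3).tolist(),o["grip_width"],o["t"],o["wrist_force"])
p=np.load("p.npz"); g=place(p["sp"],[.028,0,0])[0]; print("grasp",g,"shift cm",(g-o["position"])*100)
E
```

```text
tray [0.49788991 0.16424652 0.100376  ] [[-0.1, -0.7], [-0.6, 0.4], [0.6, -0.1], [0.1, -0.4], [0.2, 0.1], [0.2, -0.3], [-0.5, -0.2], [0.1, -0.2]]
spat [ 0.51790152 -0.14212592  0.40070636] [[-0.1, -0.0], [-0.4, 0.1], [0.1, -0.1], [-0.0, -0.6], [0.0, -0.2], [-0.8, -1.3], [0.3, -0.8], [-0.2, -0.4], [-0.4, 0.3], [0.1, -0.6], [-0.7, -0.8], [0.0, -0.7]]
bar [0.5607645  0.21282791 1.03938026] 59.14475971363461 [[-0.3, -0.2], [0.1, -0.4], [-0.2, -0.1], [0.1, -0.2]]
vial_teal [ 0.625 -0.188  0.   ]
vial_white [ 0.441 -0.1    0.   ]
vial_red [0.417 0.246 0.032]
bar in tray [0.06742633 0.04203635] 53.80098093355179 spat yaw-tray 17.207662495331878
handle slot [[0.56753757 0.17126105 0.032     ]] end [[0.40635298 0.15502743 0.006     ]]
[ 6.24655879e-01 -5.88138170e-05  2.51132725e-01] [[0.0, 1.0, -0.001], [1.0, -0.0, -0.0], [-0.0, -0.001, -1.0]] 0.09197288178184145 0.15 [ 0.31621834 -0.68754486 -1.27891094]
grasp [ 0.54368352 -0.13120399  0.        ] shift cm [ -8.09723627 -13.11451743 -25.11327247]
```

>>> {"op": "move_arm", "data": {"moves": "-1.2 -1.9 0 -0.17; -2.3 -3.7 0 -0.34; -3.5 -5.6 0 -0.51; -4.6 -7.5 -2 -0.68; -5.8 -9.4 -4 -0.85; -7 -11.2 -6 -1.02; -8.1 -13.1 -8 -1.17; -8.1 -13.1 -13 -1.17; -8.1 -13.1 -15 -1.17; -8.1 -13.1 -15 -1.17", "gripper": 0.0, "squeeze": 5}}

```text
t: 1.4
position: [0.5427, -0.1308, 0.1002]
tool_rot: [[0.921, 0.39, -0.004], [0.39, -0.921, 0.0], [-0.003, -0.002, -1.0]]
wrist_force: [1.0, 0.1, 0.4]
grip_width: 0.0459
gripper_force: 0.0
```

```bash
python3 - <<'E'
from fit import *
c=bot.capture("wrist"); im=c["pixels"].copy()
p=np.load("p.npz"); 
for L in [[-.09,-.022,.005],[-.09,.022,.005],[-.03,-.022,.005],[-.03,.022,.005],[.09,-.009,.014],[.09,.009,.014],[.028,0,.014]]:
    u=proj(c,place(p["sp"],L))[0]; cv2.drawMarker(im,tuple(int(round(v)) for v in u),(255,0,255),0,12,1)
cv2.imwrite("pics/w1.png",im); o=bot.get_obs(); print(o["position"],o["t"],o["grip_width"],np.degrees(np.arctan2(o["tool_rot"][1][1],o["tool_rot"][0][1])))
E
```

```text
[ 0.54374566 -0.13101665  0.10151046] 1.45 0.045616507647778914 -67.04161851383766
```

View pics/w1.png

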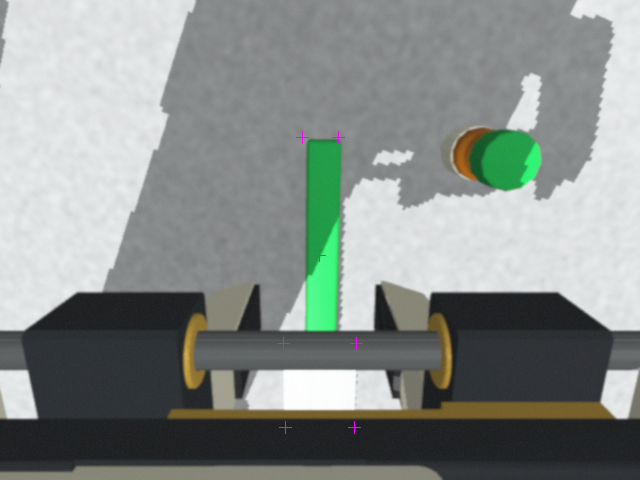

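The wrist view shows the handle between the open fingers (centre column ~321 against finger centre ~318), its end at (324,139), and the teal vial clear at right (505,160).

>>> {"op": "move_arm", "data": {"moves": "0 0 -3.5 0; 0 0 -6 0; 0 0 -7.3 0; 0 0 -7.3 0"}}

```text
t: 1.95
position: [0.5442, -0.1311, 0.029]
tool_rot: [[0.921, 0.39, -0.0], [0.39, -0.921, -0.0], [-0.0, -0.0, -1.0]]
wrist_force: [-0.2, 0.7, -0.5]
grip_width: 0.0456
gripper_force: 0.0
```

>>> {"op": "move_arm", "data": {"moves": "0 0 0 0; 0 0 0 0; 0 0 0 0; 0 0 0 0", "gripper": -1, "squeeze": 5}}

```text
t: 2.45
position: [0.5445, -0.1312, 0.0293]
tool_rot: [[0.921, 0.39, 0.001], [0.39, -0.921, -0.0], [0.001, 0.001, -1.0]]
wrist_force: [-0.0, 0.3, 5.2]
grip_width: 0.0183
gripper_force: 5.0
```

>>> {"op": "move_arm", "data": {"moves": "0 0 1.5 0; 0 0 3 0; 0 0 3.8 0; 0 0 3.8 0"}}

```text
t: 2.95
position: [0.5447, -0.131, 0.0678]
tool_rot: [[0.921, 0.39, 0.002], [0.39, -0.921, -0.0], [0.002, 0.001, -1.0]]
wrist_force: [0.5, 0.0, -1.1]
grip_width: 0.0181
gripper_force: 5.0
```

```bash
python3 - <<'E'
from fit import *
c=bot.capture("side"); im=c["pixels"]
p=im[240:340,300:430]; p=cv2.resize(p,None,fx=6,fy=6,interpolation=cv2.INTER_CUBIC); cv2.imwrite("pics/s2.png",p)
pickle.dump(c,open("c2.pkl","wb"))
E
```

```text
(no output)
```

View pics/s2.png

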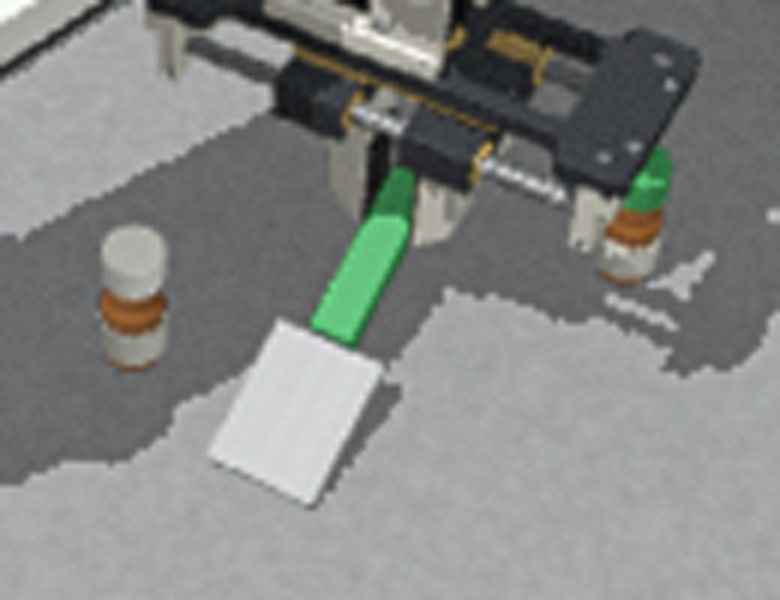

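The side crop shows the spatula held and drooping: blade front edge at crop (210,456)-(312,505) meets its shadow on the bench, while the rear edge (280,320)-(380,365) is lifted. I'll fit the tilt.

```bash
cat > tilt.py <<'E'
from fit import *
from scipy.spatial.transform import Rotation as R
def pose(q,L): # q: x,y,z of origin, yaw, pitch(+ = blade down)
    return R.from_euler("ZY",[q[3],-q[4]]).apply(np.atleast_2d(L))+q[:3]
def fit5(data,q0,prior=None,w=None):
    def r(q):
        a=np.concatenate([(proj(c,pose(q,L))-uv).ravel() for c,L,uv in data])
        return a if prior is None else np.r_[a,(q-prior)/w]
    s=least_squares(r,q0); return s.x,np.abs(s.fun).max()
E
python3 - <<'E'
from tilt import *
c=pickle.load(open("c2.pkl","rb")); uv=np.array([(312,505),(210,456),(380,365),(280,320)])
uv=np.c_[300+(uv[:,0]+.5)/6-.5,240+(uv[:,1]+.5)/6-.5]
L=np.array([[-90,-22,5],[-90,22,5],[-30,-22,5],[-30,22,5]])/1000
o=bot.get_obs(); 
q,e=fit5([(c,L,uv)],np.r_[.518,-.142,.03,.4,.25]); print(q,e,np.degrees(q[4]))
print("tip",pose(q,[-.09,0,0]),"on handle at grip",o["position"],pose(q,[.028,0,.007]))
E
```

```text
[ 0.53297675 -0.12834295  0.01013409  0.39650732  0.42027557] 0.09187790760398684 24.080016586065213
tip [[ 0.45718381 -0.16007611 -0.026587  ]] on handle at grip [ 0.54443843 -0.13092162  0.06722417] [[ 0.55392227 -0.11957343  0.02794926]]
```

```bash
cat >> tilt.py <<'E'
def fitheld(data,tcp,yaw,gx=.028,gz=.007,dz=-.0222,p0=.3,sig=1.):
    # unknown pitch, gx, yaw, lateral/height offsets of the picture (calibration)
    tgt=np.array(tcp)+[0,0,dz]
    def q_of(v):
        rot=R.from_euler("ZY",[yaw+v[2],-v[0]]); return np.r_[tgt+v[3:6]-rot.apply([gx+v[1],0,gz]),yaw+v[2],v[0]]
    def r(v):
        return np.r_[np.concatenate([(proj(c,pose(q_of(v),L))-uv).ravel() for c,L,uv in data])/sig,v[1]/.003,v[2]/.02,v[3:6]/.002]
    s=least_squares(r,[p0,0,0,0,0,0]); return q_of(s.x),s.x,s.fun
E
python3 - <<'E'
from tilt import *
c=pickle.load(open("c2.pkl","rb")); uv=np.array([(312,505),(210,456),(380,365),(280,320)])
uv=np.c_[300+(uv[:,0]+.5)/6-.5,240+(uv[:,1]+.5)/6-.5]
L=np.array([[-90,-22,5],[-90,22,5],[-30,-22,5],[-30,22,5]])/1000
o=bot.get_obs(); q,v,f=fitheld([(c,L,uv)],o["position"],.4); print(v.round(4),f.round(2),np.degrees(q[4]),pose(q,[-.09,0,0]))
E
```

```text
[ 3.511e-01 -3.000e-04  7.000e-04  0.000e+00  3.000e-04  1.000e-04] [-0.03  0.09 -0.41  0.09  0.55  0.06 -0.02 -0.14 -0.09  0.03  0.    0.13
  0.03] 20.117011869622463 [[ 0.44485587 -0.17284014 -0.00198557]]
```

Tilt is about 19–20° with the tip on the bench, which is what I want. I'll lock the grip, lift and carry to a hover over the tray.

>>> {"op": "move_arm", "data": {"moves": "0 0 0 0; 0 0 0 0; 0 0 3 0; 0 0 7 0; 0 0 10.5 0; 0 4 10.5 -0.05; 0 9 10.5 -0.1; 0 14 10.5 -0.15; 0 19 10.5 -0.2; 0 24 10.5 -0.25; 0 28 10.5 -0.3; -0.1 30 10.5 -0.3", "squeeze": 40}}

```text
t: 4.5
position: [0.5421, 0.1714, 0.1711]
tool_rot: [[0.995, 0.103, -0.001], [0.103, -0.995, -0.0], [-0.001, -0.0, -1.0]]
wrist_force: [-0.2, 0.0, -2.1]
grip_width: 0.0171
gripper_force: 40.0
```

>>> {"op": "move_arm", "data": {"moves": "0 0 -3 0; 0 0 -6 0; 0 0 -6 0; 0 0 -6 0"}}

```text
t: 5.0
position: [0.5436, 0.1682, 0.1125]
tool_rot: [[0.995, 0.1, 0.001], [0.1, -0.995, -0.0], [0.001, 0.0, -1.0]]
wrist_force: [0.7, -0.1, -1.2]
grip_width: 0.0175
gripper_force: 40.0
```

```bash
cat > look.py <<'E'
import sys
from tilt import *
o=bot.get_obs(); t=np.load("p.npz")["tray"]; c,s=np.cos(t[2]),np.sin(t[2]); d=o["position"][:2]-t[:2]
yaw=np.arctan2(o["tool_rot"][1][1],o["tool_rot"][0][1])+np.pi/2
print("tcp in tray mm",np.round([(c*d[0]+s*d[1])*1e3,(-s*d[0]+c*d[1])*1e3,o["position"][2]*1e3],1),"yaw-tray",np.degrees(yaw-t[2]).round(2),o["t"],o["grip_width"])
if len(sys.argv)>1:
    n=sys.argv[1]; cs={k:bot.capture(k) for k in("side","scene")}; pickle.dump(cs,open(n+".pkl","wb"))
    ims=[]
    for k in("side","scene"):
        im=cs[k]["pixels"]; u=proj(cs[k],place(t,[0.015,0,.032]))[0].astype(int); h,w=83,111
        s_=600/(2*w) if 0 else 3.6
        im=im[max(0,u[1]-h):u[1]+h,max(0,u[0]-w):u[0]+w]; print(k,"origin",max(0,u[0]-w),max(0,u[1]-h))
        ims.append(cv2.resize(im,None,fx=3.6,fy=3.6,interpolation=cv2.INTER_CUBIC)); cv2.imwrite(f"pics/{n}_{k}.png",ims[-1])
E
python3 look.py a
```

```text
tcp in tray mm [ 45.8  -0.6 112.5] yaw-tray -0.03 5.0 0.017462057661887912
side origin 171 131
scene origin 255 222
```

View pics/a_side.png

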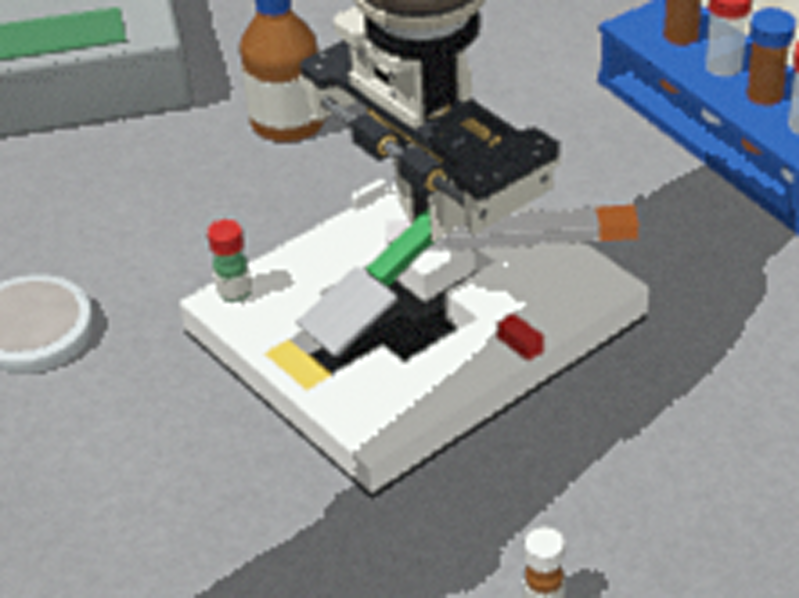

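The spatula hovers tilted over the bay: blade front edge at crop (300,318)-(338,354), rear edge (355,265)-(397,298), yellow bridge at (298,363), red stop at (521,336). I'll fit its pose in the tray frame.

```bash
python3 - <<'E'
from tilt import *
c=pickle.load(open("a.pkl","rb"))["side"]; t=np.load("p.npz")["tray"]
f=lambda l:np.array([(171+(x+.5)/3.6-.5,131+(y+.5)/3.6-.5) for x,y in l])
L=np.array([[-90,-22,5],[-90,22,5],[-30,-22,5],[-30,22,5]])/1000
o=bot.get_obs(); q,v,r=fitheld([(c,L,f([(338,354),(300,318),(397,298),(355,265)]))],o["position"],t[2]); print(v.round(4),r.round(2),np.degrees(q[4]))
R2=np.array([[np.cos(t[2]),np.sin(t[2])],[-np.sin(t[2]),np.cos(t[2])]])
for P in ([-.09,0,0],[.09,0,0]):
    w=pose(q,P)[0]; print(np.r_[R2@(w[:2]-t[:2]),w[2]].round(4))
# check the tray fit in same picture: bridge/bay edges projected into the crop
for P in ([-.092,.0255,.032],[-.092,-.0255,.032],[-.07,-.0255,.032],[-.07,.0255,.032],[.0565,-.108,.048],[.0405,-.074,.048]):
    print(P,((proj(c,place(t,P))[0]-[171,131]+.5)*3.6-.5).round(0))
E
```

```text
[ 3.553e-01 -2.000e-04  9.000e-04  2.000e-04 -2.000e-04 -2.000e-04] [-0.42 -0.05 -0.6   1.08  0.05 -0.91  0.8  -0.23 -0.08  0.05  0.11 -0.11
 -0.11] 20.359952753093186
[-0.0616 -0.0004  0.0431]
[ 0.1072 -0.0003  0.1057]
[-0.092, 0.0255, 0.032] [264. 354.]
[-0.092, -0.0255, 0.032] [308. 392.]
[-0.07, -0.0255, 0.032] [333. 377.]
[-0.07, 0.0255, 0.032] [289. 340.]
[0.0565, -0.108, 0.048] [546. 336.]
[0.0405, -0.074, 0.048] [497. 322.]
```

>>> {"op": "move_arm", "data": {"moves": "0 0.05 -1.5 0; 0 0.05 -3 0; 0 0.05 -3.5 0; -0.5 0 -3.5 0; -1.1 -0.05 -3.5 0; -1.6 -0.1 -3.5 0; -1.6 -0.1 -3.5 0; -1.6 -0.1 -3.5 0"}}

```text
t: 6.1
position: [0.5272, 0.1681, 0.077]
tool_rot: [[0.995, 0.101, 0.001], [0.101, -0.995, 0.0], [0.001, -0.0, -1.0]]
wrist_force: [-0.9, 0.0, -1.5]
grip_width: 0.0176
gripper_force: 40.0
```

```bash
python3 look.py b; python3 -c "
from h import *;o=bot.get_obs();print(o['wrist_force'],o['gripper_force'])"
```

```text
tcp in tray mm [29.6  0.9 77. ] yaw-tray 0.02 6.1 0.017633323226136144
side origin 171 131
scene origin 255 222
[ 0.28586152  0.16133981 -1.55353879] 39.99947190284729
```

View pics/b_side.png

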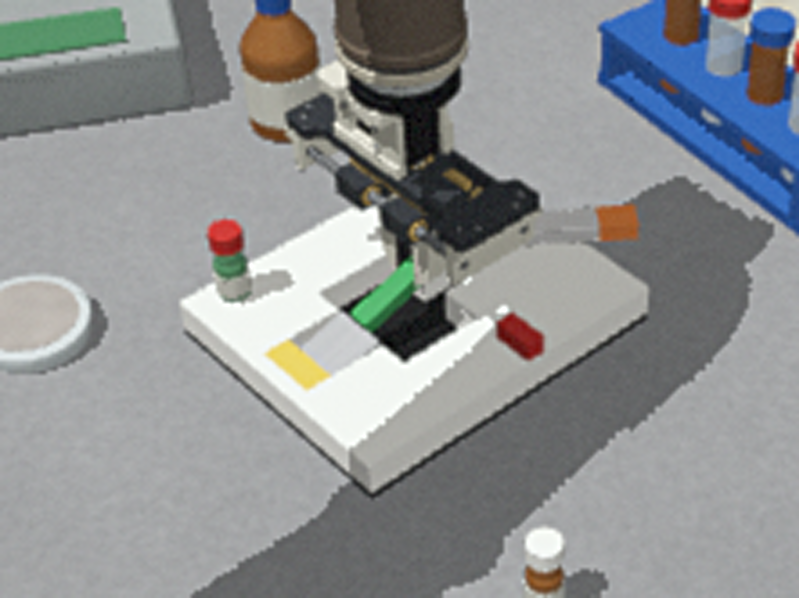

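The blade now sits in the bay with its end under the yellow bridge (crop 298,363), and the handle is still tilted above the slot. I'll centre it, ease the grip and lower.

>>> {"op": "move_arm", "data": {"moves": "0 -0.08 0 0; 0 -0.08 0 0; 0 -0.08 -0.7 0; 0 -0.08 -1.4 0; 0 -0.08 -2.1 0; 0 -0.08 -2.8 0; 0 -0.08 -3.4 0; 0 -0.08 -3.8 0; 0 -0.08 -4.1 0; 0 -0.08 -4.1 0", "squeeze": 5}}

```text
t: 7.45
position: [0.527, 0.1671, 0.0357]
tool_rot: [[0.995, 0.1, -0.0], [0.1, -0.995, -0.0], [-0.0, 0.0, -1.0]]
wrist_force: [-0.5, 0.3, -1.6]
grip_width: 0.018
gripper_force: 5.0
```

```bash
python3 look.py c
```

```text
tcp in tray mm [29.2 -0.1 35.7] yaw-tray 0.01 7.45 0.017984167837751374
side origin 171 131
scene origin 255 222
```

View pics/c_side.png

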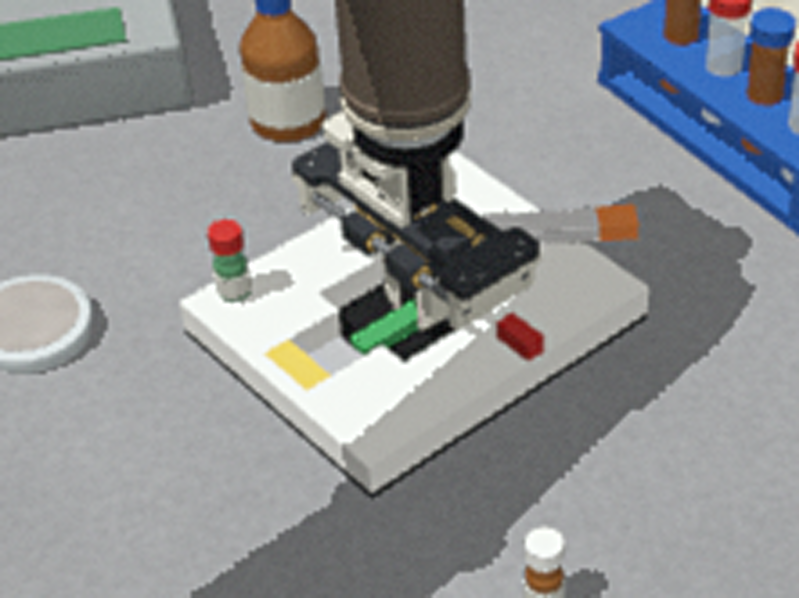

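The blade and handle now look level in the recess, with the handle at crop (385,325). I'll settle a little more, release to a small opening that fits the well, and lift away.

>>> {"op": "move_arm", "data": {"moves": "0 0 -0.1 0; 0 0 -0.25 0; 0 0 -0.25 0"}}

```text
t: 7.92
position: [0.5275, 0.1672, 0.0338]
tool_rot: [[0.995, 0.1, 0.001], [0.1, -0.995, 0.0], [0.001, -0.0, -1.0]]
wrist_force: [-0.2, -0.4, 5.4]
grip_width: 0.0179
gripper_force: 5.0
```

>>> {"op": "move_arm", "data": {"moves": "0 0 0 0; 0 0 0 0; 0 0 0 0; 0 0 2 0; 0 0 5 0; 0 0 10 0; 0 0 15 0; 0 0 20 0; 0 0 20 0", "gripper": -0.2}}

```text
t: 9.05
position: [0.5291, 0.1677, 0.2371]
tool_rot: [[0.995, 0.1, 0.007], [0.1, -0.995, 0.003], [0.007, -0.002, -1.0]]
wrist_force: [0.4, 1.0, -1.0]
grip_width: 0.0365
gripper_force: 0.0
```

```bash
cat > seat.py <<'E'
from tilt import *
t=np.load("p.npz")["tray"]
for k in("side","scene"):
    c=bot.capture(k); cv2.imwrite(f"pics/seat_{k}.png",c["pixels"])
    h=cv2.cvtColor(c["pixels"],cv2.COLOR_BGR2HSV); m=cv2.inRange(h,(45,120,30),(80,255,255))
    # restrict to recess area
    A=np.zeros_like(m); poly=proj(c,place(t,np.array([[-80,-30,20],[160,-30,20],[160,30,20],[-80,30,20]])/1000)).astype(int); cv2.fillPoly(A,[poly],255); m&=A
    ys,xs=np.nonzero(m); print(k,"green px",len(xs))
    if len(xs)<5: continue
    r=cv2.minAreaRect(np.c_[xs,ys].astype(np.float32)); print(" rect",np.round(r[0],1),np.round(r[1],1))
    P=back(c,np.c_[xs,ys],.020)[:,:2]-t[:2]; cc,s=np.cos(t[2]),np.sin(t[2]); Q=np.c_[cc*P[:,0]+s*P[:,1],-s*P[:,0]+cc*P[:,1]]*1e3
    for lo in range(-40,100,15):
        b=Q[(Q[:,0]>=lo)&(Q[:,0]<lo+15)]
        if len(b): print("  x",lo,"y",b[:,1].min().round(1),b[:,1].max().round(1),len(b))
    print("  xmin,xmax",Q[:,0].min().round(1),Q[:,0].max().round(1))
E
python3 look.py; python3 seat.py
```

```text
tcp in tray mm [ 31.4   0.4 237.1] yaw-tray 0.02 9.05 0.03649102053443801
side green px 229
 rect [286.5 217.5] [ 8.6 39.4]
  x -40 y -9.7 9.1 16
  x -25 y -18.0 10.3 35
  x -10 y -19.2 10.4 45
  x 5 y -19.3 10.4 45
  x 20 y -18.8 10.5 43
  x 35 y -14.7 7.5 26
  x 50 y 3.3 7.6 7
  x 65 y 2.1 7.6 8
  x 80 y 2.1 7.0 4
  xmin,xmax -32.1 86.5
scene green px 372
 rect [364.5 312. ] [12.1 42.9]
  x -40 y -4.5 5.6 4
  x -25 y -11.3 18.4 71
  x -10 y -11.5 18.1 81
  x 5 y -10.7 17.9 79
  x 20 y -10.9 17.4 78
  x 35 y -10.9 1.0 31
  x 50 y -7.9 0.8 25
  x 65 y -7.0 -3.7 3
  xmin,xmax -26.0 67.5
```

Numerically, the handle is level (edge offsets constant along x at z=20) and starts at tray x≈-29, so the spatula is seated. Next I'll plan the bar swing and check clearance to the blue rack.

```bash
cat > swing.py <<'E'
from tilt import *
t=np.load("p.npz")["tray"]; c,s=np.cos(t[2]),np.sin(t[2]); W=np.array([[c,-s],[s,c]])
cs=pickle.load(open("c0.pkl","rb"))
for k,l in(("side",[(352,160),(397,193),(416,183)]),("scene",[(203,467),(252,453)])):
    for u in l: print("rack",k,u,((back(cs[k],u,0)[0][:2]-t[:2])@W*1e3).round(0))
o=bot.get_obs(); p0=o["position"]
def sh(x,y,z): return np.round(np.r_[(W@[x/1e3,y/1e3]+t[:2]-p0[:2])*100,(z/1e3-p0[2])*100],2)
print("hover",sh(185,5,120)," down",sh(185,5,61))
post=np.array([90.5,60]); yp,yc=-5,-115
for ph in np.radians([54,45,36,27,18,9,0]):
    n=np.array([np.cos(ph),np.sin(ph)]); a=np.array([-np.sin(ph),np.cos(ph)])
    o_=post-n*19.5-a*yp; g=10*np.cos(ph)+19*np.sin(ph)
    f=o_+n*(12+g)+a*yc; print(np.degrees(ph).round(0),"bar",o_.round(1),"finger",f.round(1),sh(*f,61))
E
python3 swing.py
```

```text
rack side (352, 160) [355.  76.]
rack side (397, 193) [ 338. -124.]
rack side (416, 183) [ 414. -132.]
rack scene (203, 467) [425. 109.]
rack scene (252, 453) [349. 132.]
hover [ 15.46   2.05 -11.33]  down [ 15.46   2.05 -17.23]
54.0 bar [75.  47.2] finger [187.6   6.5] [ 15.7    2.22 -17.23]
45.0 bar [73.2 49.7] finger [177.5  -8.6] [ 14.85   0.62 -17.23]
36.0 bar [71.8 52.6] finger [164.7 -22.1] [ 13.71  -0.85 -17.23]
27.0 bar [70.9 55.6] finger [149.4 -33.5] [ 12.3   -2.14 -17.23]
18.0 bar [70.4 58.7] finger [132.  -42.2] [ 10.66  -3.18 -17.23]
9.0 bar [70.5 61.9] finger [113.  -47.8] [  8.82  -3.93 -17.23]
0.0 bar [71. 65.] finger [ 93. -50.] [  6.86  -4.35 -17.23]
```

```bash
python3 - <<'E'
from tilt import *
t=np.load("p.npz")["tray"]; c,s=np.cos(t[2]),np.sin(t[2]); W=np.array([[c,-s],[s,c]])
cs=pickle.load(open("c0.pkl","rb"))
for k,u in(("side",(249,164)),("scene",(420,445))): print(((back(cs[k],u,0)[0][:2]-t[:2])@W*1e3).round(0))
E
```

```text
[106. 274.]
[113. 273.]
```

>>> {"op": "move_arm", "data": {"moves": "4 0.8 0 0; 9 1.8 0 0; 14 3 0 0; 16.4 3.5 0 0; 16.4 3.5 -6 0; 16.4 3.5 -11 0; 16.4 3.5 -11 0", "gripper": -1, "squeeze": 20}}

```text
t: 10.02
position: [0.687, 0.2012, 0.1169]
tool_rot: [[0.995, 0.1, -0.011], [0.1, -0.995, -0.004], [-0.011, 0.003, -1.0]]
wrist_force: [-0.2, -0.3, 1.6]
grip_width: 0.0004
gripper_force: 0.0
```

>>> {"op": "move_arm", "data": {"moves": "0 0 0 0; 0 0 0 0"}}

```text
t: 10.28
position: [0.6925, 0.2024, 0.1258]
tool_rot: [[0.995, 0.1, 0.004], [0.1, -0.995, 0.001], [0.004, -0.001, -1.0]]
wrist_force: [-0.4, -0.4, 0.2]
grip_width: 0.0003
gripper_force: 0.0
```

```bash
python3 look.py; sed -i 's/print("hover".*/print(p0)/' swing.py; python3 swing.py | grep -v rack
```

```text
tcp in tray mm [197.4  18.5 125.8] yaw-tray 0.02 10.275 0.00034364049056923127
[0.69245465 0.20241498 0.12584635]
54.0 bar [75.  47.2] finger [187.6   6.5] [-0.86 -1.29 -6.48]
45.0 bar [73.2 49.7] finger [177.5  -8.6] [-1.71 -2.89 -6.48]
36.0 bar [71.8 52.6] finger [164.7 -22.1] [-2.85 -4.36 -6.48]
27.0 bar [70.9 55.6] finger [149.4 -33.5] [-4.26 -5.65 -6.48]
18.0 bar [70.4 58.7] finger [132.  -42.2] [-5.9  -6.69 -6.48]
9.0 bar [70.5 61.9] finger [113.  -47.8] [-7.74 -7.44 -6.48]
0.0 bar [71. 65.] finger [ 93. -50.] [-9.7  -7.86 -6.48]
```

>>> {"op": "move_arm", "data": {"moves": "0 0 -3.5 0; 0 0 -6.5 0; 0 0 -6.5 0; 0 0 -6.5 0; -0.4 -0.6 -6.5 0; -0.9 -1.3 -6.5 0; -1.3 -2.1 -6.5 0; -1.7 -2.9 -6.5 0; -2.3 -3.6 -6.5 0; -2.9 -4.4 -6.5 0; -3.6 -5 -6.5 0; -4.3 -5.7 -6.5 0"}}

```text
t: 11.78
position: [0.6475, 0.145, 0.0583]
tool_rot: [[0.995, 0.101, 0.0], [0.101, -0.995, 0.0], [0.0, -0.0, -1.0]]
wrist_force: [1.1, 0.7, 0.7]
grip_width: 0.0003
gripper_force: 0.9
```

```bash
cat > barfit.py <<'E'
from tilt import *
# orange end centroid at mid depth, from both cameras -> tray frame
t=np.load("p.npz")["tray"]; c,s=np.cos(t[2]),np.sin(t[2]); W=np.array([[c,-s],[s,c]])
for k in("side","scene"):
    im=bot.capture(k); cv2.imwrite(f"pics/bar_{k}.png",im["pixels"]); h=cv2.cvtColor(im["pixels"],cv2.COLOR_BGR2HSV)
    m=cv2.inRange(h,(5,170,60),(17,255,255)); A=np.zeros_like(m)
    cv2.fillPoly(A,[proj(im,place(t,np.array([[40,-130,46],[240,-130,46],[240,20,46],[40,20,46]])/1000)).astype(int)],255); m&=A
    ys,xs=np.nonzero(m)
    if len(xs): print(k,len(xs),"orange centroid in tray(z46)",((back(im,[(xs.mean(),ys.mean())],.043)[0][:2]-t[:2])@W*1e3).round(1))
    else: print(k,"none")
E
python3 barfit.py; python3 look.py
```

```text
side 90 orange centroid in tray(z46) [138.9 -83.7]
scene 2 orange centroid in tray(z46) [156.6 -85.8]
tcp in tray mm [146.3 -35.   58.2] yaw-tray -0.03 11.875 0.0005098382315371
```

>>> {"op": "move_arm", "data": {"moves": "-0.4 -0.3 0.2 0; -0.8 -0.6 0.2 0; -1.2 -0.8 0.2 0; -1.6 -1 0.2 0; -2 -1.3 0.2 0; -2.5 -1.5 0.2 0; -2.9 -1.6 0.2 0; -3.3 -1.8 0.2 0; -3.7 -1.9 0.2 0; -4.1 -2 0.2 0; -4.4 -2 0.2 0"}}

```text
t: 13.25
position: [0.6037, 0.125, 0.0602]
tool_rot: [[0.995, 0.1, -0.0], [0.1, -0.995, -0.0], [-0.0, 0.0, -1.0]]
wrist_force: [0.9, -0.5, -0.0]
grip_width: 0.0003
gripper_force: 0.5
```

```bash
python3 barfit.py; python3 look.py
```

```text
side 95 orange centroid in tray(z46) [ 81.3 -99.5]
scene none
tcp in tray mm [101.3 -49.5  60.2] yaw-tray 0.02 13.35 0.00037156687969965214
```

>>> {"op": "move_arm", "data": {"moves": "-0.2 0 0 0; -0.4 0 0 0; -0.6 -0.1 0 0; -0.7 -0.1 0 0; -0.8 -0.1 0 0; -0.8 -0.1 0 0"}}

```text
t: 14.1
position: [0.5959, 0.1241, 0.0602]
tool_rot: [[0.995, 0.1, -0.0], [0.1, -0.995, -0.0], [-0.0, 0.0, -1.0]]
wrist_force: [0.9, -0.7, -0.1]
grip_width: 0.0001
gripper_force: 0.3
```

```bash
python3 barfit.py; python3 look.py
```

```text
side 99 orange centroid in tray(z46) [ 71.8 -99.6]
scene none
tcp in tray mm [ 93.5 -49.8  60.2] yaw-tray 0.02 14.2 0.0005713612585196482
```

>>> {"op": "move_arm", "data": {"moves": "-0.1 0 0 0; -0.2 0 0 0; -0.2 0 0 0"}}

```text
t: 14.58
position: [0.5939, 0.1242, 0.0603]
tool_rot: [[0.995, 0.101, -0.0], [0.101, -0.995, -0.0], [-0.0, 0.0, -1.0]]
wrist_force: [1.1, -0.0, -0.6]
grip_width: 0.0004
gripper_force: 0.3
```

```bash
python3 barfit.py; python3 look.py
```

```text
side 92 orange centroid in tray(z46) [ 69.9 -99.6]
scene none
tcp in tray mm [ 91.5 -49.5  60.2] yaw-tray 0.02 14.675 0.0006780177143204219
```

>>> {"op": "move_arm", "data": {"moves": "1 0.1 0 0; 2.5 0.2 0 0; 4 0.4 0 0; 4 0.4 5 0; 6 0.4 10 0; 10 -3 15 0; 14 -8 20 0; 18 -12 20 0; 18 -16 20 0; 18 -16 20 0; 18 -16 20 0"}}

```text
t: 16.05
position: [0.7741, -0.0356, 0.2597]
tool_rot: [[0.995, 0.1, -0.001], [0.1, -0.995, 0.001], [-0.001, -0.001, -1.0]]
wrist_force: [-0.6, 0.7, 0.7]
grip_width: 0.0002
gripper_force: 0.0
```

```bash
python3 barfit.py; python3 seat.py; python3 - <<'E'
from tilt import *
t=np.load("p.npz")["tray"]; out=[]
for k in("side","scene"):
    c=dict(pickle.load(open("c0.pkl","rb"))[k]); im=cv2.imread(f"pics/seat_{k}.png"); u=proj(c,place(t,[.03,0,.032]))[0].astype(int)
    out.append(cv2.resize(im[u[1]-75:u[1]+75,u[0]-50-30:u[0]+70],None,fx=2.66*1.0,fy=4*.999,interpolation=cv2.INTER_CUBIC) if 0 else cv2.resize(im[u[1]-75:u[1]+75,u[0]-75:u[0]+75],(400,400),interpolation=cv2.INTER_CUBIC)); print(k,u-75)
cv2.imwrite("pics/final.png",np.hstack(out))
E
```

```text
side 59 orange centroid in tray(z46) [  69.2 -102.1]
scene 121 orange centroid in tray(z46) [  70.  -101.6]
side green px 214
 rect [282.5 220.1] [ 8.9 30. ]
  x -40 y -9.7 9.1 16
  x -25 y -19.1 10.3 36
  x -10 y -20.3 10.4 46
  x 5 y -19.3 9.9 44
  x 20 y -18.8 10.5 43
  x 35 y -14.7 6.9 25
  x 50 y 3.3 6.3 4
  xmin,xmax -32.1 57.2
scene green px 323
 rect [361.3 313.6] [12.1 50.1]
  x -40 y -4.5 5.6 4
  x -25 y -11.4 17.4 71
  x -10 y -11.6 18.1 82
  x 5 y -11.7 17.9 81
  x 20 y -11.9 17.4 72
  x 65 y -6.0 -0.7 9
  x 80 y -5.1 -1.8 4
  xmin,xmax -26.0 83.4
side [212 137]
scene [285 233]
```

View pics/final.png

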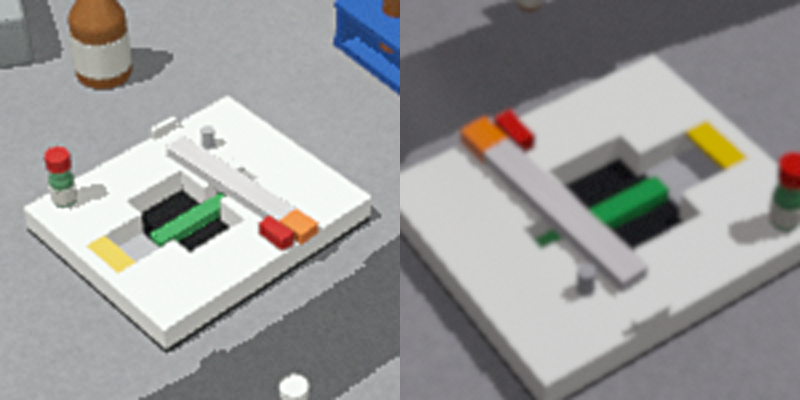

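The final view shows the spatula in the recess under the bridge. The bar lies across the slot, its orange end against the red stop (left panel 300,226) and its other end by the post (207,138). I'll check the bar's rear end numerically before handing in.

```bash
python3 - <<'E'
from tilt import *
t=np.load("p.npz")["tray"]; c,s=np.cos(t[2]),np.sin(t[2]); W=np.array([[c,-s],[s,c]])
cs=pickle.load(open("c0.pkl","rb"))
for k,o,l in(("scene",(285,233),[(248,260),(225,275),(62,137),(97,118)]),("side",(212,137),[(188,137),(167,147)])):
    for u in l: print(k,u,((back(cs[k],[(np.array(u)+.5)*.375-.5+o],.046)[0][:2]-t[:2])@W*1e3).round(1))
E
```

```text
scene (248, 260) [45.  71.4]
scene (225, 275) [66.8 73.1]
scene (62, 137) [  87.7 -105.1]
scene (97, 118) [  53.5 -107.5]
side (188, 137) [73.7 72.1]
side (167, 147) [47.7 74.2]
```

The bar's rear end reads x≈58 at y≈73, so it isn't back against the post and is about 4° off. I'll nudge the rear end towards the post from its -x side.

>>> {"op": "move_arm", "data": {"moves": "-5 5 0 0; -10 10 0 0; -14 14 0 0; -18 18 0 0; -22 22 0 0; -26 26.2 0 0; -26 26.2 -4 0; -26 26.2 -8 0; -26 26.2 -13 0; -26 26.2 -17 0; -26 26.2 -19.8 0; -26 26.2 -19.8 0"}}

```text
t: 17.75
position: [0.5123, 0.2264, 0.0608]
tool_rot: [[0.995, 0.102, -0.003], [0.102, -0.995, -0.002], [-0.003, 0.001, -1.0]]
wrist_force: [-0.8, -0.5, -0.4]
grip_width: 0.0003
gripper_force: 0.0
```

>>> {"op": "move_arm", "data": {"moves": "0 0 0 0; 0 0 0 0"}}

```text
t: 18.0
position: [0.5148, 0.2268, 0.0638]
tool_rot: [[0.995, 0.101, 0.002], [0.101, -0.995, 0.001], [0.002, -0.001, -1.0]]
wrist_force: [0.3, 0.5, 0.9]
grip_width: 0.0007
gripper_force: 0.0
```

```bash
python3 look.py
```

```text
tcp in tray mm [23.1 60.6 63.8] yaw-tray 0.04 18.0 0.0006577269507120489
```

>>> {"op": "move_arm", "data": {"moves": "0 0 -0.3 0; 0.5 0.1 -0.3 0; 1 0.1 -0.3 0; 1.3 0.1 -0.3 0; 1.6 0.2 -0.3 0; 1.9 0.2 -0.3 0; 2.1 0.2 -0.3 0; 2.3 0.2 -0.3 0; 2.3 0.2 -0.3 0"}}

```text
t: 19.12
position: [0.5373, 0.2281, 0.0593]
tool_rot: [[0.995, 0.1, 0.0], [0.1, -0.995, -0.0], [0.0, 0.0, -1.0]]
wrist_force: [-0.5, -0.5, 0.1]
grip_width: 0.0007
gripper_force: 0.0
```

>>> {"op": "move_arm", "data": {"moves": "0.1 0 0 0; 0.1 0 0 0"}}

```text
t: 19.38
position: [0.5379, 0.2281, 0.0592]
tool_rot: [[0.995, 0.101, -0.0], [0.101, -0.995, -0.0], [-0.0, 0.0, -1.0]]
wrist_force: [-1.0, -0.8, 1.6]
grip_width: 0.0003
gripper_force: 0.5
```

>>> {"op": "move_arm", "data": {"moves": "0.1 0 0 0; 0.1 0 0 0"}}

```text
t: 19.62
position: [0.5391, 0.2282, 0.0593]
tool_rot: [[0.995, 0.101, 0.0], [0.101, -0.995, 0.0], [0.0, -0.0, -1.0]]
wrist_force: [-0.7, -0.1, 0.1]
grip_width: 0.0007
gripper_force: 0.3
```

```bash
python3 look.py;python3 barfit.py
```

```text
tcp in tray mm [47.5 59.5 59.3] yaw-tray 0.02 19.625 0.0006538839906027492
side 81 orange centroid in tray(z46) [ 67.8 -99.9]
scene 115 orange centroid in tray(z46) [  67.5 -101.7]
```

>>> {"op": "move_arm", "data": {"moves": "0.1 0 0 0; 0.1 0 0 0; 0.1 0 0 0"}}

```text
t: 20.1
position: [0.5397, 0.2282, 0.0592]
tool_rot: [[0.995, 0.101, -0.001], [0.101, -0.995, -0.0], [-0.001, 0.0, -1.0]]
wrist_force: [-2.5, -0.1, 1.4]
grip_width: 0.0005
gripper_force: 1.4
```

>>> {"op": "move_arm", "data": {"moves": "0.1 0 0 0; 0.1 0 0 0; 0.1 0 0 0"}}

```text
t: 20.48
position: [0.5398, 0.2282, 0.0591]
tool_rot: [[0.995, 0.101, -0.002], [0.101, -0.995, -0.0], [-0.002, 0.0, -1.0]]
wrist_force: [-6.9, 1.0, 4.3]
grip_width: 0.0001
gripper_force: 3.1
```

```bash
python3 look.py;python3 barfit.py
```

```text
tcp in tray mm [48.2 59.4 59.1] yaw-tray 0.04 20.475 0.00014251786426917033
side 86 orange centroid in tray(z46) [  67.4 -100.9]
scene 117 orange centroid in tray(z46) [  67.6 -101.9]
```

>>> {"op": "move_arm", "data": {"moves": "-1 -0.1 0 0; -2.5 -0.3 0 0; -2.5 -0.3 4 0; -2.5 -0.3 9 0; -2.5 -0.3 15 0; 0 -6 20 0; 5 -11 20 0; 10 -16 20 0; 15 -21 20 0; 20 -26 20 0; 23 -27 20 0; 23 -27 20 0"}}

```text
t: 22.08
position: [0.7721, -0.0463, 0.2575]
tool_rot: [[0.995, 0.096, -0.001], [0.096, -0.995, -0.003], [-0.001, 0.003, -1.0]]
wrist_force: [-1.1, 0.4, -0.8]
grip_width: 0.0003
gripper_force: 0.0
```

```bash
python3 barfit.py; python3 seat.py; cat > edge.py <<'E'
from tilt import *
from scipy.ndimage import map_coordinates
import itertools
t=np.load("p.npz")["tray"]; g=[]
for k in("side","scene"):
    c=bot.capture(k); a=cv2.GaussianBlur(cv2.cvtColor(c["pixels"],cv2.COLOR_BGR2GRAY).astype(np.float32),(0,0),.8)
    g.append((c,np.hypot(cv2.Sobel(a,5,1,0),cv2.Sobel(a,5,0,1))))
u=np.linspace(-1,1,60)
def score(ox,oy,th):
    L=np.r_[np.c_[0*u+12,-70+90*u],np.c_[0*u-12,-70+90*u],np.c_[12*u,0*u+25]]/1e3
    c_,s_=np.cos(th),np.sin(th); B=np.c_[ox+c_*L[:,0]-s_*L[:,1],oy+s_*L[:,0]+c_*L[:,1],0*L[:,0]+.046]
    return sum(map_coordinates(G,proj(c,place(t,B))[:,::-1].T,order=1).mean() for c,G in g)
best=max((score(x/1e3,y/1e3,np.radians(d)),x,y,d) for x,y,d in itertools.product(range(54,80),range(44,64,2),np.arange(-8,8.1,1)))
print("bar x,y mm, deg",best,"free end x",best[1]+165*np.sin(np.radians(best[3])))
E
python3 edge.py; python3 -c "
from h import *;o=bot.get_obs();print(o['t'],o['position'])"
```

```text
side 44 orange centroid in tray(z46) [  66.7 -102.6]
scene 124 orange centroid in tray(z46) [  66.7 -103. ]
side green px 217
 rect [283.5 219.4] [ 8.7 32.2]
  x -40 y -9.7 9.1 16
  x -25 y -19.1 10.3 36
  x -10 y -19.7 10.4 45
  x 5 y -19.8 10.4 45
  x 20 y -18.8 10.5 43
  x 35 y -14.7 6.9 25
  x 50 y 3.3 7.6 7
  xmin,xmax -32.1 63.8
scene green px 337
 rect [361.5 314. ] [12.3 50. ]
  x -40 y -4.5 5.6 4
  x -25 y -11.4 17.4 71
  x -10 y -11.6 18.0 81
  x 5 y -10.7 17.9 81
  x 20 y -10.9 18.5 80
  x 35 y -10.9 0.0 14
  x 65 y -2.9 -2.9 1
  x 80 y -5.1 -0.7 5
  xmin,xmax -26.0 83.4
bar x,y mm, deg (np.float32(273.31543), 71, 50, np.float64(-1.0)) free end x 68.12035293784822
22.375 [ 0.77030679 -0.04031169  0.25961834]
```

```bash
python3 -c "
from bench import bot;print(bot.sign_off())"
```

```text
the job is handed in; nothing more can be done
None
```

The job is handed in, with no verdict returned: by my image measurements the spatula is seated level under the bridge and the bar lies across the slot (x about 71 mm at its origin, 68 mm at its free end), and I steered clear of the vials, dishes, bottle and beaker but did not re-measure them.

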